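# Hook the nozzle basket out of the rinse tank

## Robot

A 6-joint arm with a two-finger parallel gripper is mounted at the origin on the work surface. World frame = base frame: x ahead of the robot, y to its left, z up, the work surface at z = 0. Lengths are in m, angles in rad, forces in N, time in s.
With the tool pointing down it reaches from about 0.35 to 0.975 m from the base axis. Payload 4.9 kg.
Tool frame: the origin (TCP) lies at the very end of the fingers, on their centre line; the grasp point (between the pads) lies 19 mm behind it; z points along the fingers, y is the line along which they close (so a half turn about z gives the same grasp; the last joint's range is limited). The gripper opens to 85 mm and grips with 20 to 120 N. Pads are 22 mm wide; open, the fingers measure 114 mm over their backs; the gripper's body (76 mm by 85 mm) begins 54 mm behind the grasp point. The pads swing forward as they close: fully open they stand 13 mm farther back than shut.
Start: joints at [-0.119, 0.053, 1.613, -0, 1.476, -0.119], TCP at [0.625, 0, 0.231] pointing down, gripper open.
Joint ranges: [-3.01, 3.01], [-1.01, 2.22], [0.06, 2.58], [-1.02, 4.17], [0.09, 2.62], [-3.14, 3.14]. Speed limits (rad/s): [2.57, 2.57, 3.14, 3.14, 3.14, 3.14].

## Interface

Orientations are given as a rotation vector (axis times angle).
In Python, from station import ctrl, imaging gives the robot as it stands.
- The arm moves only by the tool play_rows, never from a script. Its argument "series" is a list of rows, each a list of 3 entries, a list of its own where there are three numbers: the opening, from 0 (shut) to 1 (fully open), then the shift along the tool's x, y, z each as a share of 0.05 m, from -1 to 1, then the turn, a rotation vector about the tool's x, y, z each as a share of 8 degrees, from -1 to 1. In form: [[grip, [dx, dy, dz], [ax, ay, az]], ...]. A call has 1 to 8 rows; each row shifts and turns the commanded pose from where the row before left it, along the tool's axes as they then stand; what a row does not reach is not made up. A row lasts 1/8 s, in which the tool goes at most 62.5 mm and 10.7 degrees, less where a joint would pass 70% of its speed; a pose out of reach is approached as far as the arm can. A call with a number of a shift or a turn outside -1 to 1 is refused whole. A call with a gripper value outside its range is refused whole. The fingers move at their own pace and stop on an object; "force" is the grip in N (left out, the last holds). Time passes only in rows, so rows that do not move let the fingers close. It gives the time, the measured TCP pose, the force, the opening and the grip force at its end, in the units of the state.
- ctrl.get_obs(): the state, without advancing time (a new reading comes with each control period).
- imaging.get_image(name): name is "scene" or "side" or "wrist"; returns a dict with "color" (420x560x3 uint8, blue, green, red), "fx", "fy", "cx", "cy" (pixels), "extrinsics" (4x4, takes a point from world to camera coordinates); the wrist camera has in their place "hand_eye" (4x4, takes a point from camera to tool coordinates, whose origin is the TCP and whose axes are the flange's). Camera axes: x right, y down, z forward; pixel columns grow to the right and rows downward; lengths in m; the calibration is good to about 2 mm. A picture is of the moment at which its call begins: read the wrist's pose just before it. There is no depth.
- ctrl.finish_job(): hands the job in; it is judged then, once.
The state is a dict: "t": time; "q": joint angles; "dq": joint speeds; "effort": joint torques, N m; "tool_pos": TCP position; "tool_rot": TCP orientation; "contact_force": force on the tool from outside, world axes, zero at the start; "wrist_torque": the same for the moment, N m; "opening": finger opening in m; "grip_force": force on a finger pad.
Only numpy, scipy, OpenCV 4.12 (cv2) and the standard library are available. Lean on these libraries where they do the work, as an engineer would, in place of code of your own. Each camera call takes 0.05 s, during which the arm holds its last target. There are 200 camera calls.

## Task

The wire basket of piping nozzles hangs deep in the narrow rinse tank, its ears held down in the side runners. Take the hook rod from its stand, catch the basket's cross bar, feel the basket forward along the runners to their loading gap just behind the front stop, lift it out there, level and never forced against the tank, and set it down gently, flat in the drain tray. Hang the hook rod back in its stand, keep the fingers off the basket and leave the bottle, the jar and the carton alone.

Things in the scene. Friction and masses are not known exactly. Their poses are not given: they have to be found in the camera images.
- tank_mouth (a point): Centre of the open mouth of a drained rinse tank: narrow upright stainless box fixed to the table, rim 160 mm up. Inside 196 mm long (point x) by 100 wide (y), walls 4 mm, floor 145 mm below the rim, rolled rim 16 mm wide outside. Its front is the -x end, with a grey thermostat box standing 32 mm out, 52 to 118 mm above the table. z up.
- tank_runners (a point): Point 80 mm below tank_mouth, level with the tops of two runners along the long walls (y 37 to 50 mm either side), same axes. 10 mm above the runners run hold-down strips, 6 mm thick. Front to rear: a stop block closes the runner; a short strip covers the first 8 mm behind it; then a loading gap 52 mm long, open above, the only way out for the basket's ears; then strip to the rear end.
- tank: Same tank; origin on the table under its centre, x to its rear. Runners, strips and stops are one insert, screwed on through slotted holes: rear faces of the stops lie at x = -78 to -38 mm (nominally -58). Where is not measured: feel for it. The insert is rigid and does not shift.
- basket_bar (a point): Where to hook the basket: top of the upward V (24 mm wide, 9 mm high) in the middle of its cross bar, a 5 mm round rod along the basket's y at half its length; point on the rod's centre line, 59 mm above the basket's underside. Free space under the bar down to 30 mm above the underside, and 32 mm before and behind it to the end walls. At the start 68.5 mm below the rim.
- basket_ear (a point): Middle of the left (+y) ear of the basket, half-way through its thickness. Each long side has such a flat ear, 44 mm long (x), 5 mm thick, reaching 44 mm from the middle, underside 47.5 mm above the basket's underside. By them it hangs on the runners under the strips, with 5 mm play up and down and 3 mm sideways, and slides with slight friction.
- basket: Rigid open wire basket, 76 mm (x) by 68 (y) by 50 deep, with four piping nozzles fixed in its corners, 0.36 to 0.58 kg; origin mid-underside, z up. It starts 28 to 46 mm behind the tank's centre, axes along the tank's, its ears 44 to 102 mm from the stops. It lifts out freely when its ears are 8 to 16 mm behind the stops, else they catch under a strip.
- rod_grip (a point): Centre of the upright hook rod's handle: black grip 24 mm (x) by 16 (y) by 70 tall, above a steel collar 28 mm across whose underside is 40 mm below this point (a thin loop rises 14 mm over the handle). At the start 160 mm above the table. Below the collar a 7 mm round rod runs straight down to the hook. 0.16 kg.
- rod_hook (a point): Bearing surface in the middle of the U hook's 8 mm throat: 125 mm below rod_grip, 7.5 mm to the rod's +x. The bill, 7 mm thick, stands on the +x side, its axis 15 mm from the rod's axis, its end 10 mm above this point. Hook underside 7 mm below this point; it reaches 18.5 mm from the rod's axis.
- rod: Same hook rod; origin on its axis at the collar's underside, z up, bill to +x. It hangs by its collar in the stand's fork, at any yaw.
- stand_seat (a point): Seat of the hook rod on its fixed steel stand: middle of the fork's upper face, 120 mm above the table. Two prongs along x, 12 mm wide, 6 thick, 16 mm apart; the slot between them is open towards the point's -x (20 mm from here) and ends 24 mm behind; a post stands 41 mm behind. The rod goes between the prongs and the collar rests on them, at any yaw.
- tray_floor (a point): Centre of the inner floor of the drain tray, a shallow perforated aluminium tray fixed to the table, 176 mm (x) by 156 (y) outside, walls 4 mm thick, 22 mm high, floor 5 mm above the table.
- tray: Same tray; origin on the table under its centre.
- spray: Bystander: green glass bottle with white cap, 56 mm across, 150 mm tall; origin at its underside.
- jar: Bystander: glass jar with steel lid, 68 mm across, 90 mm tall; origin at its underside.
- carton: Bystander: paper carton 75 x 150 x 55 mm; origin at its underside.
Mind the look-alikes: they are no part of the job. What is shaped like the part that bears stand_seat but blue or yellow is not meant.

How it is judged:
On the way, in this order (a step that is already met when the one before it is completed fails the run):
1. the basket hangs on the hook, wholly above the tank's rim (height (world z) of basket above 0.162 m and contact force between rod and basket above 1.5 N), for 0.1 s.
2. the basket stands flat in the drain tray, off the hook (z of basket in the frame of tray_floor below 0.004 m and horizontal distance between basket and tray_floor below 0.06 m and angle between basket's own z axis and vertical below 0.08 rad and contact force between rod and basket below 0.1 N), for 0.2 s.
At the end, for the whole second after the job is handed in: The basket stands at rest flat on the tray's floor (within 4 mm, tilt under 0.08 rad, within 60 mm of the tray's centre); the hook rod hangs upright in the stand's fork, collar on the prongs (within 22 mm of the seat, 4 mm in height, tilt under 0.12 rad), at rest and let go (z of basket in the frame of tray_floor below 0.004 m and horizontal distance between basket and tray_floor below 0.06 m and angle between basket's own z axis and vertical below 0.08 rad and linear speed of basket below 0.02 m/s and distance between rod and stand_seat below 0.022 m and z of rod in the frame of stand_seat between -0.003 and 0.004 m and angle between rod's own z axis and vertical below 0.12 rad and linear speed of rod below 0.03 m/s); the robot touches nothing.
It fails at once if the basket or the hook rod is forced against the tank or its runners with more than 25 N (contact force between any of basket, rod and tank above 25 N).
It fails at once if the basket is tipped more than 0.35 rad (20 degrees) from level (angle between basket's own z axis and vertical above 0.35 rad).
It fails at once if the basket is dropped or pressed into the tray with more than 25 N (contact force between basket and tray above 25 N).
It fails at once if the fingers touch the basket (contact force between the fingers and basket above 0.5 N).
It fails at once if the bottle, the jar or the carton is moved more than 20 mm (distance of any of spray, jar, carton from where it was at the start of the episode above 0.02 m).
It also fails if it takes over 72 s, if anything falls off the work surface, if the arm or the gripper's body presses on something with over 40 N, if the wrist force passes 120 N, or if a joint passes its speed limit or range.

## Working session

There is one attempt and no reset: what is moved stays moved. The work goes in short steps, Python scripts to look and compute and a tool call to move; the robot and the scene stay as the last step left them, time stands still between calls to the robot, and variables do not carry over. Pictures are saved under pics/ and viewed, at most 10 in all, crops included, and the job is handed in when it is done.

Besides the shell and the picture viewer there is one more tool, called after "Request:" as name(argument=value, ...), one argument or row to a line, values as JSON. play_rows: Moves the arm, as the interface text tells. Shift numbers are shares of 0.05 m and turn numbers shares of 8 degrees, none past 1 either way. Its arguments: {"type":"object","properties":{"series":{"type":"array"},"force":{"type":"number"}},"required":["series"]}

```bash
mkdir -p pics; ls; cat > h.py <<'E'
import numpy as np,cv2
from scipy.spatial.transform import Rotation as R
from station import ctrl,imaging
def grab(n,f=None):
    o=ctrl.get_obs(); im=imaging.get_image(n)
    if n=="wrist":
        T=np.eye(4);T[:3,:3]=R.from_rotvec(o["tool_rot"]).as_matrix();T[:3,3]=o["tool_pos"]
        im["c2w"]=T@np.array(im["hand_eye"])
    else: im["c2w"]=np.linalg.inv(np.array(im["extrinsics"]))
    if f: cv2.imwrite("pics/"+f,im["color"])
    return im
def ray(im,u,v):
    d=im["c2w"][:3,:3]@np.array([(u-im["cx"])/im["fx"],(v-im["cy"])/im["fy"],1]);return im["c2w"][:3,3],d
def onz(im,u,v,z):
    c,d=ray(im,u,v);return (c+d*(z-c[2])/d[2]).round(4)
def proj(im,p):
    q=np.linalg.inv(im["c2w"])@np.append(p,1);return (im["fx"]*q[0]/q[2]+im["cx"],im["fy"]*q[1]/q[2]+im["cy"])
def tri(a,ua,b,ub):
    (c,d),(e,f)=ray(a,*ua),ray(b,*ub)
    s=np.linalg.lstsq(np.stack([d,-f],1),e-c,rcond=None)[0]
    return ((c+d*s[0]+e+f*s[1])/2).round(4),np.linalg.norm(c+d*s[0]-e-f*s[1]).round(4)
def save(im,f):
    import pickle;pickle.dump(im,open(f,"wb"))
def load(f):
    import pickle;return pickle.load(open(f,"rb"))
E
python3 - <<'E'
from h import *
for n in["scene","side","wrist"]:
    im=grab(n); save(im,n+".pkl"); print(n,im["c2w"].round(3).tolist(),im["fx"])
    cv2.imwrite(f"pics/{n}0.png",im["color"])
a=[load(n+".pkl")["color"] for n in["scene","side"]]
o=ctrl.get_obs();print(o)
E
```

```text
pics
scene [[0.859, 0.409, -0.307, 0.922], [0.511, -0.692, 0.509, -0.646], [-0.004, -0.594, -0.804, 1.138], [0.0, 0.0, 0.0, 1.0]] 476.5051645117777
side [[0.999, -0.026, 0.048, 0.494], [-0.053, -0.621, 0.782, -0.725], [0.009, -0.783, -0.622, 0.73], [0.0, 0.0, 0.0, 1.0]] 434.71580392318094
wrist [[1.0, 0.0, -0.002, 0.626], [-0.001, -0.961, -0.275, 0.07], [-0.002, 0.275, -0.961, 0.373], [0.0, 0.0, 0.0, 1.0]] 336.521811690669
{'t': 0.15, 'q': array([-1.18999688e-01,  5.32155353e-02,  1.61395159e+00,  5.36632405e-06,
        1.47603754e+00, -1.19026043e-01]), 'dq': array([ 0.00199161, -0.00067774, -0.00439256,  0.00022935,  0.0011276 ,
        0.00203755]), 'effort': array([ 5.10442842e-04, -3.94241810e+01, -3.70721948e+01, -1.15854355e-04,
        4.61802789e-03,  5.00508997e-05]), 'tool_pos': array([6.24515216e-01, 6.00776635e-05, 2.30355188e-01]), 'tool_rot': array([-2.22051417e+00, -2.22057155e+00,  1.55801429e-03]), 'contact_force': array([ 0.25141171,  0.44846112, -1.29949798]), 'wrist_torque': array([-0.01712325,  0.00977392,  0.0380891 ]), 'grip_force': 0.0, 'opening': 0.08534804828050406}
```

View pics/scene0.png

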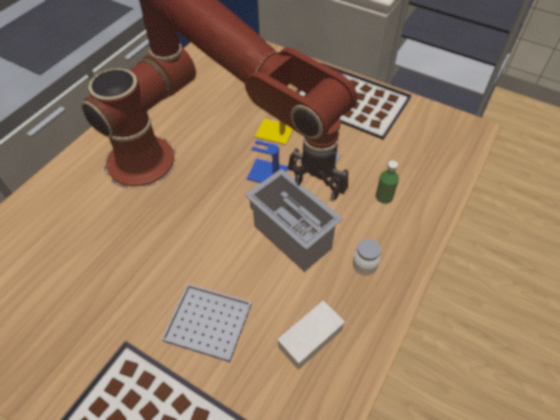

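View pics/side0.png

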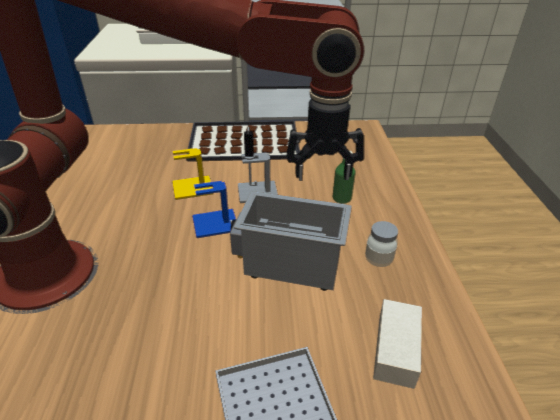

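Scene: grey tank at (293,218), tray (208,322), jar (368,256), bottle (388,183), carton (311,333). Stand candidates in the side view: yellow (193,175) and blue (215,210) are look-alikes. The grey one (258,180), with the black handle at (249,143), is meant. I'll check it in a close crop.

```bash
python3 - <<'E'
from h import *
s=load("scene.pkl")["color"];d=load("side.pkl")["color"]
def c(i,x,y,w,h,W,H): 
    return cv2.resize(i[y:y+h,x:x+w],(W,H),interpolation=cv2.INTER_CUBIC)
a=c(s,240,165,110,110,400,400*1); b=c(d,225,115,133,179,400,537)
# side crop 225..358 x 115..294 scale 3.0 ; scene crop scale 3.636
t=c(s,160,280,100,80,250,200)
o=np.zeros((600,800,3),np.uint8);o[:400,:400]=a;o[400:600,:250]=t;o[:537,400:]=b
cv2.imwrite("pics/m1.png",o)
E
```

```text
(no output)
```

View pics/m1.png

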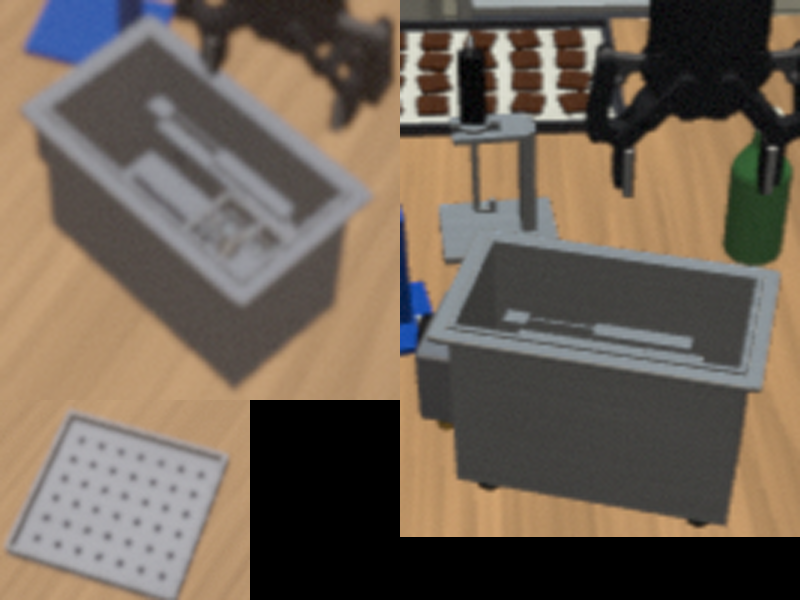

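```bash
python3 - <<'E'
from h import *
s=load("scene.pkl");d=load("side.pkl")
S=[(281.3,169.7),(246.9,194.7),(306.8,248.9),(341.8,218.1)];D=[(253.3,193.3),(235.7,226.7),(345.7,244.3),(351,205)]
for I,P in((s,S),(d,D)):
    q=np.array([onz(I,*p,.16)[:2] for p in P]);print(q.tolist(),q.mean(0))
    e=q[2]+q[3]-q[0]-q[1];print("yaw",np.degrees(np.arctan2(e[1],e[0])),np.linalg.norm(e)/2,np.linalg.norm(q[0]+q[3]-q[1]-q[2])/2)
q=np.array([onz(s,*p,.022)[:2] for p in[(188.8,284.8),(251.2,302.8),(231.2,360),(163.2,340)]]);print("tray",q.tolist(),q.mean(0))
e=q[1]+q[2]-q[0]-q[3];print(np.degrees(np.arctan2(e[1],e[0])),np.linalg.norm(e)/2)
print("rod",onz(d,248.7,133.5,.195),onz(d,249.3,157.3,.123),onz(d,250.5,184,.03),onz(d,254.5,184,.03))
print("post",onz(d,225+127/3,115+125/3,.12),onz(d,225+55/3,115+127/3,.12))
for z,p in((0.,(311,350)),(0,(368,268)),(0,(386,200))):print(onz(s,*p,z))
i=ctrl.get_obs();print(i["t"])
E
```

```text
[[0.4804, 0.0786], [0.4474, -0.0407], [0.6617, -0.1053], [0.6933, 0.0183]] [ 0.5707   -0.012275]
yaw -16.297279018322573 0.22254204658895363 0.12567176492752857
[[0.4835, 0.0703], [0.447, -0.0446], [0.6618, -0.1068], [0.6952, 0.0183]] [ 0.571875 -0.0157  ]
yaw -14.989930858186197 0.22076225334055646 0.12498600921703196
tray [[0.4138, -0.2806], [0.5812, -0.2404], [0.6203, -0.3867], [0.4513, -0.4305]] [ 0.51665 -0.33455]
14.0202121925997 0.17336447156208223
rod [0.4741 0.2865 0.195 ] [0.4732 0.2882 0.123 ] [0.4735 0.2972 0.03  ] [0.4848 0.2968 0.03  ]
post [0.5219 0.2947 0.12  ] [0.457  0.2936 0.12  ]
[ 0.7673 -0.2624  0.    ]
[0.7912 0.0149 0.    ]
[0.7401 0.254  0.    ]
0.15
```

View pics/wrist0.png

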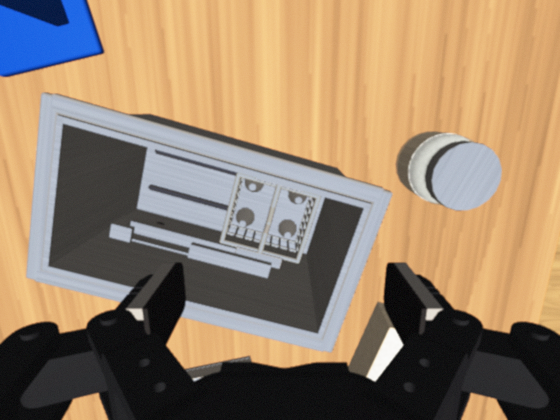

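Request:
play_rows(
  series=[
    [1,[0.8,-0.5,-0.4],[0,0,0]],
    [1,[1,-0.5,0],[0,0,0]],
    [1,[1,-0.5,0],[0,0,0]],
    [1,[1,-0.5,0],[0,0,0]],
    [1,[1,-0.5,0],[0,0,0]],
    [1,[0,-0.5,0],[0,0,0]],
    [1,[0,0,0],[0,0,0]],
    [1,[0,0,0],[0,0,0]],
  ],
  force=100,
)

```text
t: 1.15
tool_pos: [0.4754, 0.2397, 0.2512]
tool_rot: [2.222, 2.221, 0.0]
contact_force: [0.3, 0.1, 0.5]
opening: 0.0855
grip_force: 0.0
```

The wrist view shows the tank rim corners at (47,95), (390,192), (332,350), (28,280), and the basket cross bar from about (281,183) to (265,250). Next is the wrist view over the rod.

```bash
python3 - <<'E'
from h import *
w=load("wrist.pkl")
q=np.array([onz(w,*p,.16)[:2] for p in[(47,95),(390,192),(332,350),(28,280)]]);print(q.tolist(),q.mean(0))
e=q[1]+q[2]-q[0]-q[3];print(np.degrees(np.arctan2(e[1],e[0])),np.linalg.norm(e)/2,np.linalg.norm(q[0]+q[1]-q[2]-q[3])/2)
print(onz(w,281,183,.0825),onz(w,265,250,.0825),onz(w,272,214,.0915))
i=grab("wrist"); save(i,"w1.pkl")
a=cv2.resize(w["color"][150:290,190:350],(640,560),interpolation=cv2.INTER_CUBIC)
cv2.imwrite("pics/w0c.png",a); cv2.imwrite("pics/w1.png",i["color"])
print(proj(i,[.4735,.288,.195]))
E
```

```text
[[0.4826, 0.0796], [0.6937, 0.0197], [0.6608, -0.1015], [0.4453, -0.0436]] [ 0.5706  -0.01145]
-15.43679317787052 0.22128285066855052 0.12714106339023595
[0.6221 0.0096 0.0825] [ 0.6071 -0.0539  0.0825] [ 0.6143 -0.0161  0.0915]
(np.float64(279.4049753053965), np.float64(149.80039678409065))
```

View pics/w0c.png

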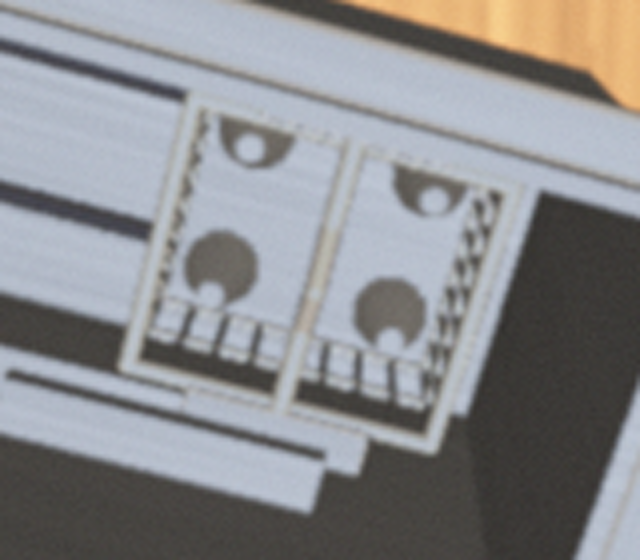

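View pics/w1.png

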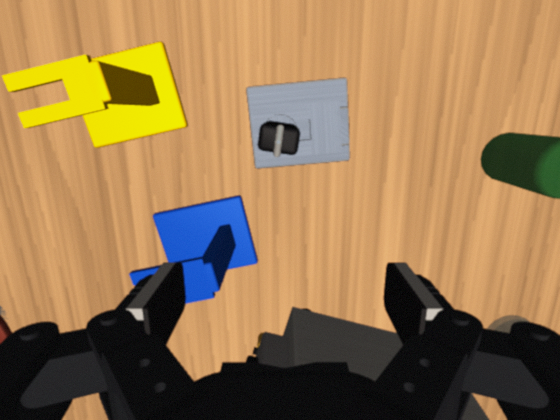

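The crop shows the cross bar from (278,185) to (261,252) with the V near (269,220). w1 shows the grey stand plate at (250–350, 78–168), yawed about +6°, and the black handle at (279,138) lying nearly along the image x.

```bash
python3 - <<'E'
from h import *
i=load("w1.pkl");c=i["color"]
m=np.zeros(c.shape[:2],np.uint8);m[112:165,250:310]=(c[112:165,250:310].max(2)<60)*255
m=cv2.morphologyEx(m,cv2.MORPH_CLOSE,np.ones((9,9)))
k=max(cv2.findContours(m,0,2)[0],key=cv2.contourArea)
r=cv2.minAreaRect(k);print(r)
b=cv2.boxPoints(r);print([onz(i,*p,.19).tolist() for p in b])
print("ctr",onz(i,*r[0],.19))
g=[onz(i,*p,.195) for p in[(281,125),(277,156)]];print("loop",g)
print("base yaw",[onz(i,*p,.004) for p in[(248,88),(346,78),(350,158),(257,168)]])
w=load("wrist.pkl")
print("bar",onz(w,278,185,.0825),onz(w,261.3,252.5,.0825),onz(w,269,221.3,.0915))
s=load("side.pkl");print(tri(s,(248.7,133.5),i,r[0]))
E
```

```text
((278.6299743652344, 137.08999633789062), (39.17371368408203, 29.4156436920166), 8.130102157592773)
[[0.4601, 0.288, 0.19], [0.4629, 0.3049, 0.19], [0.4857, 0.3017, 0.19], [0.4834, 0.2847, 0.19]]
ctr [0.473  0.2949 0.19  ]
loop [array([0.4745, 0.3021, 0.195 ]), array([0.4721, 0.2844, 0.195 ])]
base yaw [array([0.4369, 0.3343, 0.004 ]), array([0.5435, 0.3444, 0.004 ]), array([0.5524, 0.2578, 0.004 ]), array([0.4447, 0.2463, 0.004 ])]
bar [0.6195 0.0078 0.0825] [ 0.6036 -0.0564  0.0825] [ 0.6116 -0.0228  0.0915]
(array([0.4735, 0.295 , 0.1905]), np.float64(0.0009))
```

Request:
play_rows(
  series=[
    [1,[0.6,-0.02,0],[0,0,0]],
    [1,[0.5,-0.02,0],[0,0,0]],
    [1,[0,0,0],[0,0,1]],
    [1,[0,0,0.7],[0,0,0]],
    [1,[0,0,0.7],[0,0,0]],
    [1,[0,0,0.5],[0,0,0]],
    [1,[0,0,0.26],[0,0,0]],
    [1,[0,0,0],[0,0,0]],
  ],
)

```text
t: 2.2
tool_pos: [0.473, 0.2944, 0.1424]
tool_rot: [-2.372, -2.06, 0.003]
contact_force: [-0.2, 0.4, -0.2]
opening: 0.085
grip_force: 0.0
```

```bash
python3 - <<'E'
from h import *
o=ctrl.get_obs();print(o["tool_pos"],R.from_rotvec(o["tool_rot"]).as_matrix().round(3).tolist(),o["contact_force"])
i=grab("wrist");save(i,"w2.pkl");s=grab("side")
T=np.zeros((600,800,3),np.uint8);T[:300,:400]=cv2.resize(i["color"],(400,300));T[:600,400:]=cv2.resize(s["color"][100:250,200:300],(400,600))
cv2.imwrite("pics/m2.png",T)
E
```

```text
[0.47302053 0.29443003 0.14240696] [[0.14, 0.99, -0.002], [0.99, -0.14, -0.001], [-0.001, -0.002, -1.0]] [-0.20493106  0.37700871 -0.20091014]
```

View pics/m2.png

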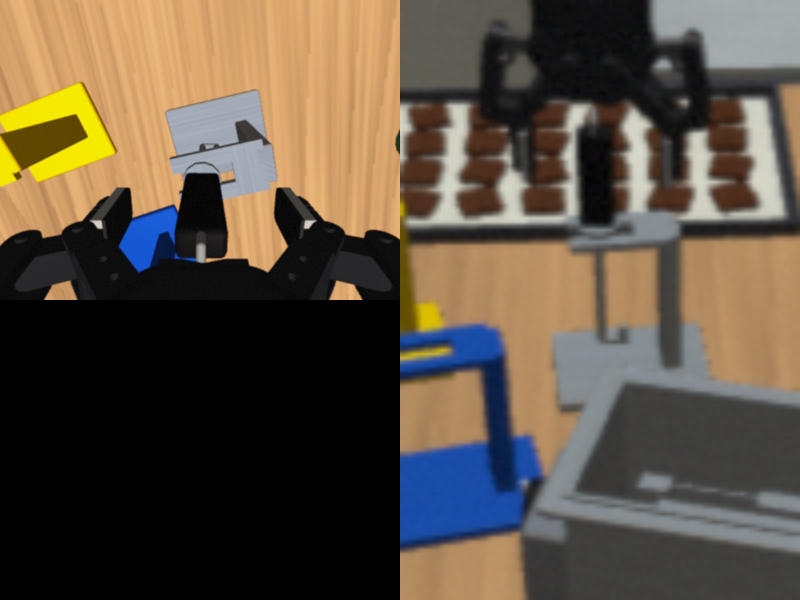

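m2 shows the handle midway between the fingers (wrist crop 200,210), and in the side crop the bill lies to the right (625,335), so it points to +x. I'll close the gripper, then lift.

Request:
play_rows(
  series=[
    [0,[0,0,0],[0,0,0]],
    [0,[0,0,0],[0,0,0]],
    [0,[0,0,0],[0,0,0]],
    [0,[0,0,0],[0,0,0]],
    [0,[0,0,0],[0,0,0]],
    [0,[0,0,0],[0,0,0]],
  ],
  force=100,
)

```text
t: 3.05
tool_pos: [0.4732, 0.2952, 0.1439]
tool_rot: [2.371, 2.061, 0.001]
contact_force: [-1.1, -0.2, 2.3]
opening: 0.023
grip_force: 97.9
```

Request:
play_rows(
  series=[
    [0,[0,0,-0.16],[0,0,0]],
    [0,[-0.1,-0.4,0],[0,0,0]],
    [0,[-0.1,-0.4,0],[0,0,0]],
    [0,[-0.1,-0.4,0],[0,0,0]],
    [0,[0,0,-0.8],[0,0,0]],
    [0,[0,0,-0.8],[0,0,0]],
    [0,[0,0,-0.8],[0,0,0]],
    [0,[0,0,-0.8],[0,0,0.92]],
  ],
)

```text
t: 4.05
tool_pos: [0.411, 0.2882, 0.3121]
tool_rot: [-2.502, -1.9, 0.002]
contact_force: [0.4, 0.6, -2.5]
opening: 0.0226
grip_force: 98.2
```

Request:
play_rows(
  series=[
    [0,[-0.7,0.7,0],[0,0,0]],
    [0,[-0.7,0.7,0],[0,0,0]],
    [0,[-0.7,0.7,0],[0,0,0]],
    [0,[-0.7,0.7,0],[0,0,0]],
    [0,[-0.7,0.7,0],[0,0,0]],
    [0,[-0.7,0.7,0],[0,0,0]],
    [0,[-0.5,0.5,0],[0,0,0]],
    [0,[0,0,0],[0,0,0]],
  ],
)

```text
t: 5.05
tool_pos: [0.5761, -0.0024, 0.3102]
tool_rot: [-2.501, -1.9, 0.003]
contact_force: [-0.0, -0.1, -1.6]
opening: 0.023
grip_force: 98.6
```

```bash
python3 - <<'E'
from h import *
o=ctrl.get_obs();print(o["t"],o["tool_pos"],R.from_rotvec(o["tool_rot"]).as_matrix().round(3).tolist(),o["contact_force"],o["opening"])
i=grab("wrist");save(i,"w3.pkl");s=grab("side");save(s,"s3.pkl");c=grab("scene");save(c,"c3.pkl")
T=np.zeros((600,800,3),np.uint8);T[:300,:400]=cv2.resize(i["color"],(400,300));T[300:,:400]=cv2.resize(c["color"][130:265,220:400],(400,300));T[:600,400:]=cv2.resize(s["color"][100:280,230:350],(400,600),interpolation=cv2.INTER_CUBIC)
cv2.imwrite("pics/m3.png",T)
E
```

```text
5.05 [ 0.5760926  -0.00239823  0.31016238] [[0.268, 0.963, -0.002], [0.963, -0.268, -0.0], [-0.001, -0.002, -1.0]] [-0.0100534  -0.09987103 -1.58454611] 0.022968324228246205
```

View pics/m3.png

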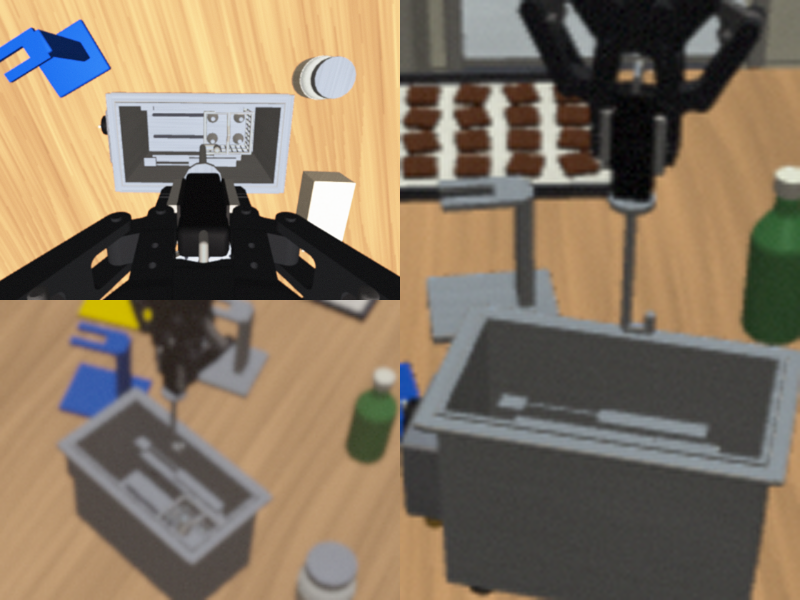

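m3 shows the rod held upright over the tank with the bill to the tank's rear: side crop rod foot (627,325), bill (650,320). The tank rim looks square to the tool in the wrist view. I'll check the rod foot against its predicted pixels.

```bash
python3 - <<'E'
from h import *
i,s,c=load("w3.pkl"),load("s3.pkl"),load("c3.pkl")
p=np.array([.5761,-.0024,0]);ax=np.array([.963,-.268,0])
for n,I in(("w",i),("s",s),("c",c)):
    for d,z in((0,.194),(0,.25),(.015,.211),(.0185,.2)): print(n,d,z,np.round(proj(I,p+d*ax+[0,0,z]),1))
# rod edges in side at several rows, light against wood
g=cv2.cvtColor(s["color"],cv2.COLOR_BGR2HSV)
for v in(170,178,186,192,196,198): print(v,g[v,288:315,1].tolist())
# tank & bar again from wrist (rim corners from crop)
k=1.4
q=np.array([onz(i,u*k,v*k,.16)[:2] for u,v in[(107,93),(293,94),(283,190),(116,190)]]);print(q.tolist(),q.mean(0))
T=cv2.resize(i["color"][120:290,140:420],(800,486),interpolation=cv2.INTER_CUBIC)
cv2.imwrite("pics/w3c.png",T)
E
```

```text
w 0 0.194 [283.6 202.9]
w 0 0.25 [283.2 226. ]
w 0.015 0.211 [303.5 208.9]
w 0.0185 0.2 [307.3 204.9]
s 0 0.194 [297.8 199.4]
s 0 0.25 [298.8 176.8]
s 0.015 0.211 [305.3 193.7]
s 0.0185 0.2 [306.7 198.3]
c 0 0.194 [297.4 196.6]
c 0 0.25 [297.8 182.4]
c 0.015 0.211 [301.8 195.9]
c 0.0185 0.2 [302.7 199.4]
170 [116, 117, 117, 116, 114, 117, 120, 117, 116, 89, 40, 35, 92, 117, 117, 119, 119, 117, 117, 117, 117, 116, 118, 119, 119, 121, 117]
178 [116, 115, 118, 115, 116, 118, 117, 117, 112, 67, 25, 47, 98, 116, 117, 117, 117, 117, 119, 120, 120, 117, 118, 117, 117, 117, 115]
186 [117, 119, 115, 115, 118, 118, 120, 115, 102, 44, 26, 82, 111, 119, 117, 118, 118, 120, 119, 118, 119, 117, 115, 117, 120, 118, 118]
192 [119, 121, 116, 118, 119, 116, 114, 113, 89, 35, 34, 95, 116, 117, 115, 116, 107, 107, 115, 118, 118, 118, 119, 118, 118, 117, 118]
196 [37, 65, 82, 94, 99, 97, 105, 104, 76, 15, 16, 52, 78, 84, 96, 72, 28, 29, 92, 116, 117, 120, 118, 115, 116, 121, 117]
198 [25, 25, 23, 20, 24, 20, 20, 16, 10, 3, 11, 5, 9, 13, 15, 14, 14, 39, 77, 98, 105, 107, 108, 114, 114, 116, 118]
[[0.4813, 0.0809], [0.694, 0.0203], [0.66, -0.0999], [0.4455, -0.0402]] [ 0.5702   -0.009725]
```

View pics/w3c.png

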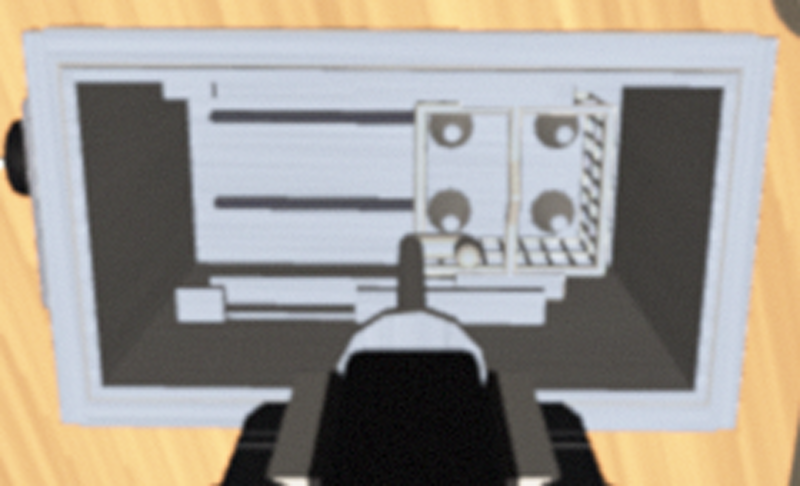

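w3c shows the rod foot at (410,242) and bill at (467,250), as predicted. The bar runs at x=514 from y=108 to 272, and the loading gap spans x=225 to 355 on the near strip (y about 305).

```bash
python3 - <<'E'
from h import *
i=load("w3.pkl");k=2.857
ax=np.array([.963,-.268]);ay=np.array([.268,.963]);t=np.array([.5761,-.0024])
def P(u,v,z):
    q=onz(i,140+u/k,120+v/k,z)[:2]-t; return np.round([q@ax*1e3,q@ay*1e3],1)
print("bar",P(514,108,.0825),P(513,272,.0825),"V",P(514,192,.0915))
for z in(.096,.09): print("gap",P(225,291,z),P(355,287,z),P(225,321,z),P(355,321,z))
print("inner rim",[P(*p,.155) for p in[(77,84),(723,88),(696,388),(103,386)]])
print("outer",[P(*p,.16) for p in[(25,33),(776,38),(737,428),(62,424)]])
print("basket x", P(415,110,.0825),P(615,110,.0825))
E
```

```text
bar [39.5 21.1] [ 40.9 -44.9] V [ 39.5 -10. ]
gap [-72.7 -48.5] [-21.9 -46.8] [-73.4 -60.9] [-22.2 -60.9]
gap [-73.9 -50.5] [-22.3 -48.8] [-74.7 -63.1] [-22.6 -63.1]
inner rim [array([-102.3,   38. ]), array([95.9, 36.8]), array([ 95.7, -63.1]), array([-103.3,  -62.4])]
outer [array([-114.7,   53.7]), array([108.8,  52.1]), array([108.9, -75.3]), array([-116.5,  -73.9])]
basket x [ 1.5 20.3] [78.3 20.2]
```

Request:
play_rows(
  series=[
    [0,[-0.24,0.31,0],[0,0,0]],
    [0,[0,0,0.5],[0,0,0]],
    [0,[0,0,0.5],[0,0,0]],
    [0,[0,0,0.5],[0,0,0]],
    [0,[0,0,0.4],[0,0,0]],
    [0,[0,0,0],[0,0,0]],
    [0,[0,0,0],[0,0,0]],
  ],
)

```text
t: 6.08
tool_pos: [0.5882, -0.0161, 0.2174]
tool_rot: [2.497, 1.904, 0.002]
contact_force: [-1.0, -0.7, -1.2]
opening: 0.0229
grip_force: 98.7
```

```bash
python3 - <<'E'
from h import *
o=ctrl.get_obs();print(o["t"],o["tool_pos"],o["contact_force"])
i=grab("wrist");save(i,"w4.pkl")
cv2.imwrite("pics/w4.png",cv2.resize(i["color"][100:290,160:400],(800,633)[:1]+(600,),interpolation=cv2.INTER_CUBIC))
E
```

```text
6.075 [ 0.5882185  -0.0161169   0.21742279] [-0.98096905 -0.65879062 -1.19629944]
```

Request:
play_rows(
  series=[
    [0,[-0.04,0.01,0.15],[0,0,0]],
    [0,[0,0,0.1],[0,0,0]],
    [0,[0,0,0.1],[0,0,0]],
  ],
)

```text
t: 6.5
tool_pos: [0.5875, -0.0181, 0.1984]
tool_rot: [-2.498, -1.904, 0.0]
contact_force: [-0.5, -0.6, -1.9]
opening: 0.0229
grip_force: 98.7
```

Request:
play_rows(
  series=[
    [0,[0,0,0.12],[0,0,0]],
    [0,[0,0,0.12],[0,0,0]],
    [0,[0,0,0.1],[0,0,0]],
    [0,[0,0,0],[0,0,0]],
  ],
)

```text
t: 7.0
tool_pos: [0.5872, -0.018, 0.1811]
tool_rot: [-2.498, -1.904, 0.001]
contact_force: [-0.3, -0.1, -1.3]
opening: 0.023
grip_force: 98.7
```

Request:
play_rows(
  series=[
    [0,[0,0.12,0],[0,0,0]],
    [0,[0,0.12,0],[0,0,0]],
    [0,[0,0.11,0],[0,0,0]],
    [0,[0,0,0],[0,0,0]],
  ],
)

```text
t: 7.5
tool_pos: [0.6048, -0.0229, 0.1818]
tool_rot: [-2.498, -1.904, 0.0]
contact_force: [-0.3, 0.4, -1.3]
opening: 0.0229
grip_force: 98.6
```

Request:
play_rows(
  series=[
    [0,[0,0,-0.12],[0,0,0]],
    [0,[0,0,-0.12],[0,0,0]],
    [0,[0,0,0],[0,0,0]],
  ],
)

```text
t: 7.88
tool_pos: [0.6048, -0.0227, 0.195]
tool_rot: [2.497, 1.904, 0.002]
contact_force: [0.3, -0.2, -1.4]
opening: 0.0227
grip_force: 98.5
```

Request:
play_rows(
  series=[
    [0,[0,0,-0.04],[0,0,0]],
    [0,[0,0,-0.03],[0,0,0]],
    [0,[0,0,0],[0,0,0]],
    [0,[0,0,0],[0,0,0]],
  ],
)

```text
t: 8.38
tool_pos: [0.6039, -0.0225, 0.1965]
tool_rot: [-2.497, -1.904, 0.002]
contact_force: [-0.2, 0.4, -5.5]
opening: 0.0225
grip_force: 98.2
```

Request:
play_rows(
  series=[
    [0,[0,0,0.06],[0,0,0]],
    [0,[0,-0.1,0],[0,0,0]],
    [0,[0,-0.15,0],[0,0,0]],
    [0,[0,-0.15,0],[0,0,0]],
    [0,[0,-0.15,0],[0,0,0]],
  ],
)

```text
t: 9.0
tool_pos: [0.5781, -0.0155, 0.1951]
tool_rot: [2.497, 1.904, 0.003]
contact_force: [2.9, -1.5, -0.3]
opening: 0.0225
grip_force: 98.7
```

Request:
play_rows(
  series=[
    [0,[0,-0.15,0],[0,0,0]],
    [0,[0,-0.15,0],[0,0,0]],
    [0,[0,-0.15,0],[0,0,0]],
    [0,[0,-0.15,0],[0,0,0]],
    [0,[0,-0.15,0],[0,0,0]],
    [0,[0,-0.15,0],[0,0,0]],
    [0,[0,0,0],[0,0,0]],
  ],
)

```text
t: 9.88
tool_pos: [0.534, -0.0032, 0.1945]
tool_rot: [-2.498, -1.905, -0.0]
contact_force: [3.9, -0.9, 0.8]
opening: 0.0228
grip_force: 98.9
```

```bash
cat > st.py <<'E'
from h import *
o=ctrl.get_obs();q=(o["tool_pos"][:2]-[.5761,-.0024])*1e3;f=np.mean([ctrl.get_obs()["contact_force"] for _ in range(1)],0)
A=np.array([[.963,-.268],[.268,.963]]);print(round(o["t"],2),"ax,ay",(A@q).round(1),"z",o["tool_pos"][2].round(4),"F",(A@f[:2]).round(1),f[2].round(1),o["wrist_torque"].round(2))
E
python3 st.py
```

```text
9.88 ax,ay [-40.3 -12. ] z 0.1945 F [4.  0.1] 0.8 [-0.14 -0.96  0.05]
```

Request:
play_rows(
  series=[
    [0,[0,-0.1,0],[0,0,0]],
    [0,[0,-0.1,0],[0,0,0]],
    [0,[0,0,0],[0,0,0]],
  ],
)

```text
t: 10.25
tool_pos: [0.5247, -0.0007, 0.1943]
tool_rot: [-2.498, -1.904, 0.0]
contact_force: [3.6, -0.4, 0.1]
opening: 0.0226
grip_force: 98.9
```

```bash
python3 st.py
```

```text
10.25 ax,ay [-50.  -12.2] z 0.1943 F [3.6 0.6] 0.1 [-0.17 -1.02  0.01]
```

Request:
play_rows(
  series=[
    [0,[0,-0.1,0],[0,0,0]],
    [0,[0,-0.04,0],[0,0,0]],
    [0,[0,0,0],[0,0,0]],
  ],
)

```text
t: 10.62
tool_pos: [0.5181, 0.001, 0.1943]
tool_rot: [-2.498, -1.904, -0.0]
contact_force: [4.8, -0.8, 0.3]
opening: 0.0225
grip_force: 99.0
```

```bash
python3 st.py
```

```text
10.62 ax,ay [-56.8 -12.2] z 0.1943 F [4.8 0.5] 0.3 [-0.11 -1.22 -0.  ]
```

Request:
play_rows(
  series=[
    [0,[0,-0.05,0],[0,0,0]],
    [0,[0,-0.05,0],[0,0,0]],
    [0,[0,0,0],[0,0,0]],
  ],
)

```text
t: 11.0
tool_pos: [0.5132, 0.0024, 0.1943]
tool_rot: [-2.498, -1.905, 0.0]
contact_force: [4.6, -1.0, -0.2]
opening: 0.0227
grip_force: 98.9
```

```bash
python3 st.py
```

```text
11.0 ax,ay [-61.9 -12.3] z 0.1943 F [4.7 0.3] -0.2 [-0.08 -1.2  -0.01]
```

Request:
play_rows(
  series=[
    [0,[0,-0.05,0],[0,0,0]],
    [0,[0,0,0],[0,0,0]],
  ],
)

```text
t: 11.25
tool_pos: [0.5108, 0.003, 0.1942]
tool_rot: [-2.498, -1.904, 0.0]
contact_force: [4.2, 0.2, -0.1]
opening: 0.0229
grip_force: 98.9
```

```bash
python3 st.py
```

```text
11.25 ax,ay [-64.4 -12.3] z 0.1942 F [4.  1.3] -0.1 [-0.07 -1.22  0.05]
```

Request:
play_rows(
  series=[
    [0,[0,-0.04,0],[0,0,0]],
    [0,[0,0,0],[0,0,0]],
  ],
)

```text
t: 11.5
tool_pos: [0.5089, 0.0035, 0.1943]
tool_rot: [-2.498, -1.905, 0.0]
contact_force: [4.1, -0.6, 0.3]
opening: 0.0228
grip_force: 99.0
```

```bash
python3 st.py
```

```text
11.5 ax,ay [-66.3 -12.3] z 0.1943 F [4.1 0.5] 0.3 [-0.06 -1.26 -0.03]
```

Request:
play_rows(
  series=[
    [0,[0,-0.04,0],[0,0,0]],
    [0,[0,0,0],[0,0,0]],
  ],
)

```text
t: 11.75
tool_pos: [0.507, 0.0039, 0.1943]
tool_rot: [2.498, 1.904, -0.0]
contact_force: [4.9, -1.3, 0.4]
opening: 0.0224
grip_force: 98.8
```

```bash
python3 st.py
```

```text
11.75 ax,ay [-68.2 -12.4] z 0.1943 F [5.  0.1] 0.4 [-0.15 -1.3   0.03]
```

Request:
play_rows(
  series=[
    [0,[0,-0.04,0],[0,0,0]],
    [0,[0,0,0],[0,0,0]],
  ],
)

```text
t: 12.0
tool_pos: [0.5051, 0.0039, 0.1943]
tool_rot: [2.497, 1.904, -0.001]
contact_force: [4.6, -2.7, -0.2]
opening: 0.0228
grip_force: 98.8
```

```bash
python3 st.py
```

```text
12.0 ax,ay [-70.  -12.9] z 0.1943 F [ 5.1 -1.4] -0.2 [-0.58 -1.31 -0.05]
```

Request:
play_rows(
  series=[
    [0,[0,-0.03,0],[0,0,0]],
    [0,[0,0,0],[0,0,0]],
  ],
)

```text
t: 12.25
tool_pos: [0.5044, 0.0041, 0.1944]
tool_rot: [2.496, 1.902, 0.001]
contact_force: [7.4, -2.4, -2.0]
opening: 0.0226
grip_force: 98.7
```

```bash
python3 st.py
```

```text
12.25 ax,ay [-70.8 -13. ] z 0.1944 F [ 7.8 -0.3] -2.0 [-0.66 -1.95  0.  ]
```

Request:
play_rows(
  series=[
    [0,[0,-0.03,0],[0,0,0]],
    [0,[0,0,0],[0,0,0]],
  ],
)

```text
t: 12.5
tool_pos: [0.5038, 0.0042, 0.1946]
tool_rot: [2.494, 1.901, 0.003]
contact_force: [9.6, -3.3, -3.8]
opening: 0.0228
grip_force: 98.7
```

```bash
python3 st.py
```

```text
12.5 ax,ay [-71.4 -13. ] z 0.1946 F [10.1 -0.6] -3.8 [-0.94 -2.49  0.03]
```

Request:
play_rows(
  series=[
    [0,[0,0.1,0],[0,0,0]],
    [0,[0,0.1,0],[0,0,0]],
    [0,[0,0.1,0],[0,0,0]],
    [0,[0,0.08,0],[0,0,0]],
    [0,[0,0,0],[0,0,0]],
  ],
)

```text
t: 13.12
tool_pos: [0.519, 0.0008, 0.1929]
tool_rot: [-2.495, -1.902, 0.005]
contact_force: [-2.8, 1.0, -1.4]
opening: 0.0226
grip_force: 99.5
```

```bash
python3 st.py
```

```text
13.12 ax,ay [-55.9 -12.2] z 0.1929 F [-2.9  0.2] -1.4 [ 0.42  0.96 -0.  ]
```

Request:
play_rows(
  series=[
    [0,[0,0.05,0],[0,0,0]],
    [0,[0,0,0],[0,0,0]],
    [0,[0,0,-0.06],[0,0,0]],
    [0,[0,0,-0.04],[0,0,0]],
    [0,[0,0,0],[0,0,0]],
  ],
)

```text
t: 13.75
tool_pos: [0.5232, -0.0005, 0.1993]
tool_rot: [2.498, 1.904, 0.001]
contact_force: [0.7, 0.1, -6.5]
opening: 0.0228
grip_force: 98.7
```

```bash
python3 st.py
```

```text
13.75 ax,ay [-51.5 -12.4] z 0.1993 F [0.6 0.3] -6.5 [ 0.08  0.02 -0.03]
```

Request:
play_rows(
  series=[
    [0,[0,-0.035,0],[0,0,0]],
    [0,[0,-0.035,0],[0,0,0]],
    [0,[0,0,0],[0,0,0]],
    [0,[0,0,0],[0,0,0]],
  ],
)

```text
t: 14.25
tool_pos: [0.5195, 0.0006, 0.1993]
tool_rot: [-2.498, -1.905, 0.0]
contact_force: [-0.7, -0.2, -6.4]
opening: 0.023
grip_force: 98.8
```

```bash
python3 st.py;  python3 - <<'E'
from h import *
i=grab("wrist");save(i,"w5.pkl")
cv2.imwrite("pics/w5.png",cv2.resize(i["color"][130:270,130:410],(800,400),interpolation=cv2.INTER_CUBIC))
E
```

```text
14.25 ax,ay [-55.3 -12.3] z 0.1993 F [-0.6 -0.4] -6.4 [ 0.06  0.03 -0.03]
```

Request:
play_rows(
  series=[
    [0,[0,0,-0.05],[0,0,0]],
    [0,[0,0,-0.04],[0,0,0]],
    [0,[0,0,0],[0,0,0]],
  ],
)

```text
t: 14.68
tool_pos: [0.5198, 0.0006, 0.2043]
tool_rot: [2.498, 1.904, 0.001]
contact_force: [0.2, -0.4, -6.1]
opening: 0.0227
grip_force: 98.8
```

```bash
python3 st.py
```

```text
14.68 ax,ay [-55.  -12.2] z 0.2043 F [ 0.3 -0.4] -6.1 [0.04 0.01 0.01]
```

Request:
play_rows(
  series=[
    [0,[0,0,-0.08],[0,0,0]],
    [0,[0,0,-0.08],[0,0,0]],
    [0,[0,0,-0.08],[0,0,0]],
    [0,[0,0,-0.08],[0,0,0]],
    [0,[0,0,0],[0,0,0]],
  ],
)

```text
t: 15.3
tool_pos: [0.5199, 0.0006, 0.2205]
tool_rot: [2.498, 1.904, 0.001]
contact_force: [0.9, -0.4, -6.3]
opening: 0.023
grip_force: 98.7
```

```bash
python3 st.py
```

```text
15.3 ax,ay [-54.9 -12.2] z 0.2205 F [ 0.9 -0.1] -6.3 [ 0.16 -0.01 -0.02]
```

Request:
play_rows(
  series=[
    [0,[0,0,-0.12],[0,0,0]],
    [0,[0,0,-0.2],[0,0,0]],
    [0,[0,0,-0.25],[0,0,0]],
    [0,[0,0,-0.25],[0,0,0]],
    [0,[0,0,-0.25],[0,0,0]],
    [0,[0,0,-0.25],[0,0,0]],
    [0,[0,0,-0.25],[0,0,0]],
    [0,[0,0,-0.25],[0,0,0]],
  ],
)

```text
t: 16.3
tool_pos: [0.5196, 0.0006, 0.3116]
tool_rot: [-2.498, -1.905, 0.0]
contact_force: [0.1, -1.0, -6.4]
opening: 0.0228
grip_force: 98.7
```

Request:
play_rows(
  series=[
    [0,[0,0,-0.25],[0,0,0]],
    [0,[0,0,-0.25],[0,0,0]],
    [0,[0,0,-0.25],[0,0,0]],
    [0,[0,0,-0.15],[0,0,0]],
    [0,[0,0,-0.06],[0,0,0]],
    [0,[0,0,0],[0,0,0]],
  ],
)

```text
t: 17.05
tool_pos: [0.5195, 0.0006, 0.3587]
tool_rot: [-2.498, -1.905, 0.0]
contact_force: [-0.3, 0.5, -8.1]
opening: 0.0226
grip_force: 98.7
```

```bash
python3 st.py
```

```text
17.05 ax,ay [-55.3 -12.3] z 0.3587 F [-0.4  0.4] -8.1 [ 0.02  0.   -0.01]
```

Request:
play_rows(
  series=[
    [0,[-0.2,0.05,0],[0,0,0]],
    [0,[-0.4,0.1,0],[0,0,0]],
    [0,[-0.6,0.15,0],[0,0,0]],
    [0,[-0.7,0.17,0],[0,0,0]],
    [0,[-0.7,0.17,0],[0,0,0]],
    [0,[-0.7,0.17,0],[0,0,0]],
    [0,[-0.7,0.17,0],[0,0,0]],
    [0,[-0.7,0.17,0],[0,0,0]],
  ],
)

```text
t: 18.05
tool_pos: [0.5122, -0.243, 0.3581]
tool_rot: [-2.498, -1.903, 0.001]
contact_force: [-0.3, 1.0, -7.3]
opening: 0.0231
grip_force: 98.7
```

Request:
play_rows(
  series=[
    [0,[-0.6,0.15,0],[0,0,0]],
    [0,[-0.5,0.12,0],[0,0,0]],
    [0,[-0.35,0.09,0],[0,0,0]],
    [0,[-0.2,0.05,0],[0,0,0]],
    [0,[-0.12,0.03,0],[0,0,0]],
    [0,[0,0,0],[0,0,0]],
    [0,[0,0,0],[0,0,0]],
  ],
)

```text
t: 18.92
tool_pos: [0.5107, -0.3318, 0.3589]
tool_rot: [-2.497, -1.906, -0.001]
contact_force: [-0.1, -0.2, -6.4]
opening: 0.0229
grip_force: 98.7
```

```bash
python3 - <<'E'
from h import *
o=ctrl.get_obs();print(o["t"],o["tool_pos"],o["contact_force"])
c=grab("scene");s=grab("side")
save(c,"c6.pkl");save(s,"s6.pkl")
T=np.zeros((600,800,3),np.uint8);T[:,:400]=cv2.resize(c["color"][195:375,140:260],(400,600));T[:,400:]=cv2.resize(s["color"][150:420,190:370],(400,600))
cv2.imwrite("pics/m6.png",T)
E
```

```text
18.925 [ 0.51072354 -0.33178088  0.35894755] [-0.05015718 -0.15847257 -6.43733967]
```

View pics/m6.png

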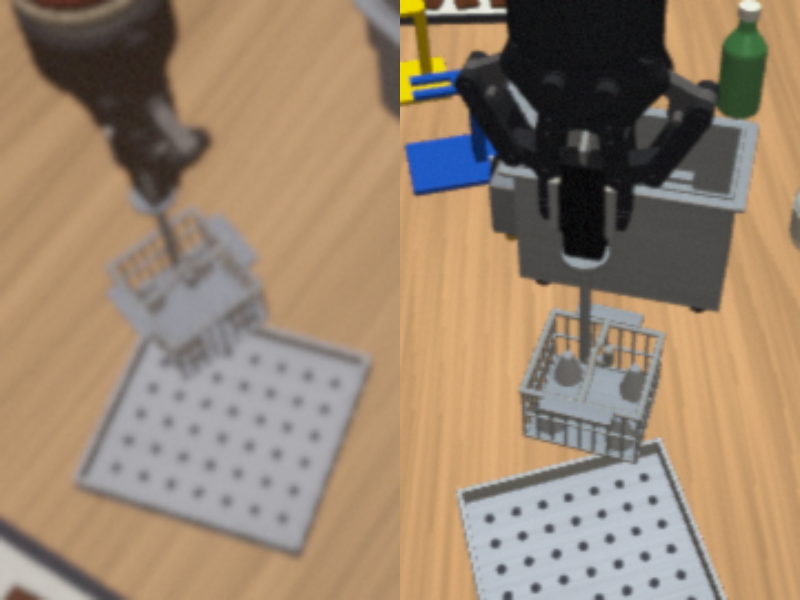

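m6 shows the basket hanging level on the hook: scene crop (185,285), side crop (595,385). It looks offset from the tray only because of its height, so I'll lower it.

Request:
play_rows(
  series=[
    [0,[0,0,0.2],[0,0,0]],
    [0,[0,0,0.4],[0,0,0]],
    [0,[0,0,0.5],[0,0,0]],
    [0,[0,0,0.5],[0,0,0]],
    [0,[0,0,0.5],[0,0,0]],
    [0,[0,0,0.5],[0,0,0]],
    [0,[0,0,0.35],[0,0,0]],
    [0,[0,0,0.2],[0,0,0]],
  ],
)

```text
t: 20.02
tool_pos: [0.5099, -0.3318, 0.1991]
tool_rot: [-2.496, -1.903, 0.001]
contact_force: [-0.0, -0.3, -6.9]
opening: 0.0229
grip_force: 98.6
```

Request:
play_rows(
  series=[
    [0,[0,0,0.15],[0,0,0]],
    [0,[0,0,0.1],[0,0,0]],
    [0,[0,0,0.1],[0,0,0]],
    [0,[0,0,0.08],[0,0,0]],
    [0,[0,0,0.06],[0,0,0]],
    [0,[0,0,0],[0,0,0]],
  ],
)

```text
t: 20.78
tool_pos: [0.5104, -0.3323, 0.1765]
tool_rot: [-2.498, -1.904, 0.0]
contact_force: [0.1, 0.4, -6.3]
opening: 0.023
grip_force: 98.6
```

Request:
play_rows(
  series=[
    [0,[0,0,0.05],[0,0,0]],
    [0,[0,0,0.05],[0,0,0]],
    [0,[0,0,0.05],[0,0,0]],
    [0,[0,0,0],[0,0,0]],
  ],
)

```text
t: 21.28
tool_pos: [0.5104, -0.3323, 0.1689]
tool_rot: [-2.498, -1.904, 0.0]
contact_force: [0.4, 0.6, -7.3]
opening: 0.0227
grip_force: 98.6
```

Request:
play_rows(
  series=[
    [0,[0,0,0.05],[0,0,0]],
    [0,[0,0,0.05],[0,0,0]],
    [0,[0,0,0],[0,0,0]],
  ],
)

```text
t: 21.65
tool_pos: [0.5106, -0.3328, 0.165]
tool_rot: [2.498, 1.904, -0.001]
contact_force: [-2.4, 0.1, -1.1]
opening: 0.023
grip_force: 99.5
```

Request:
play_rows(
  series=[
    [0,[0,-0.03,0.05],[0,0,0]],
    [0,[0,0,0.1],[0,0,0]],
    [0,[0,0,0.1],[0,0,0]],
    [0,[0,0,0],[0,0,0]],
  ],
)

```text
t: 22.15
tool_pos: [0.5089, -0.3317, 0.1508]
tool_rot: [-2.497, -1.904, 0.0]
contact_force: [0.8, -0.3, -2.5]
opening: 0.0225
grip_force: 99.4
```

Request:
play_rows(
  series=[
    [0,[0,-0.12,0],[0,0,0]],
    [0,[0,-0.12,0],[0,0,0]],
    [0,[0,-0.1,0],[0,0,0]],
    [0,[0,0,0],[0,0,0]],
  ],
)

```text
t: 22.65
tool_pos: [0.4924, -0.3275, 0.152]
tool_rot: [2.498, 1.904, 0.0]
contact_force: [-0.3, -0.4, -1.7]
opening: 0.0226
grip_force: 99.4
```

Request:
play_rows(
  series=[
    [0,[0,0,-0.1],[0,0,0]],
    [0,[0,0,-0.15],[0,0,0]],
    [0,[0,0,-0.15],[0,0,0]],
    [0,[0,0,0],[0,0,0]],
  ],
)

```text
t: 23.15
tool_pos: [0.4934, -0.328, 0.1733]
tool_rot: [2.496, 1.903, 0.001]
contact_force: [0.3, 0.7, -0.8]
opening: 0.0227
grip_force: 99.4
```

Request:
play_rows(
  series=[
    [0,[0,0,-0.5],[0,0,0]],
    [0,[0,0,-0.9],[0,0,0]],
    [0,[0,0,-0.9],[0,0,0]],
    [0,[0,0,-0.5],[0,0,0]],
    [0,[0,0,0],[0,0,0]],
  ],
)

```text
t: 23.78
tool_pos: [0.4936, -0.3282, 0.3148]
tool_rot: [2.494, 1.902, 0.002]
contact_force: [-0.5, -0.1, -1.9]
opening: 0.023
grip_force: 99.4
```

```bash
python3 - <<'E'
from h import *
o=ctrl.get_obs();t=o["tool_pos"];print(o["t"],t,o["contact_force"])
c=grab("scene","c7.png")
a=load("scene.pkl");d=cv2.absdiff(c["color"],a["color"]).max(2)
m=(d>30).astype(np.uint8)
m[:, 330:]=0;k=cv2.connectedComponentsWithStats(m)
for st,ce in zip(k[2][1:],k[3][1:]):
    if st[4]>60: print(st,ce.round(1),onz(c,*ce,.03))
print("basket expected px",proj(c,[.5165,-.334,.03]))
for n in((387,185),(367,255),(311,333)): 
    u,v=n;print(n,(d[v-25:v+25,u-25:u+25]>30).sum())
# go to seat-out pose
A=np.array([[.268,.963],[.963,-.268]])
seat=np.array([.4732,.2952]);out=seat-.06*np.array([.995,.099]);print("to out (tool x,y) m",A@(out-t[:2]))
E
```

```text
23.775 [ 0.49360296 -0.32822709  0.31476683] [-0.49636549 -0.13870945 -1.93489625]
[  86    0   78  101 4777] [122.3  40.7] [-0.4546  0.4296  0.03  ]
[   84     0   246   287 21377] [217.1 114.7] [0.1091 0.2748 0.03  ]
[299 217  22  14  78] [310.  224.5] [0.5957 0.0412 0.03  ]
[188 299  40  43 414] [210.8 320.4] [ 0.5236 -0.3333  0.03  ]
basket expected px (np.float64(208.27190410500418), np.float64(319.21700542321935))
(387, 185) 0
(367, 255) 0
(311, 333) 0
to out (tool x,y) m [ 0.57317247 -0.24262569]
```

Request:
play_rows(
  series=[
    [0,[0.55,-0.23,0],[0,0,0]],
    [0,[0.95,-0.4,0],[0,0,0]],
    [0,[0.95,-0.4,0],[0,0,0]],
    [0,[0.95,-0.4,0],[0,0,0]],
    [0,[0.95,-0.4,0],[0,0,0]],
    [0,[0.95,-0.4,0],[0,0,0]],
    [0,[0.95,-0.4,0],[0,0,0]],
    [0,[0.95,-0.4,0],[0,0,0]],
  ],
)

```text
t: 24.82
tool_pos: [0.4407, 0.0613, 0.309]
tool_rot: [-2.497, -1.903, 0.004]
contact_force: [0.8, 0.1, -1.5]
opening: 0.0226
grip_force: 99.5
```

Request:
play_rows(
  series=[
    [0,[0.95,-0.4,0],[0,0,0]],
    [0,[0.95,-0.4,0],[0,0,0]],
    [0,[0.95,-0.4,0],[0,0,0]],
    [0,[0.8,-0.35,0],[0,0,0]],
    [0,[0.4,-0.17,0],[0,0,0]],
    [0,[0.21,-0.1,0],[0,0,0]],
    [0,[0,0,0],[0,0,0]],
  ],
)

```text
t: 25.7
tool_pos: [0.4102, 0.2891, 0.3103]
tool_rot: [-2.498, -1.905, 0.004]
contact_force: [-0.3, -0.1, -1.7]
opening: 0.0229
grip_force: 99.5
```

```bash
cat > seat.py <<'E'
from h import *
o=ctrl.get_obs();t=o["tool_pos"];M=R.from_rotvec(o["tool_rot"]).as_matrix();print(o["t"],t,M.round(3).tolist(),o["contact_force"])
seat=np.array([.4732,.2952,.1439])
for n,p in(("out",seat-.06*np.array([.995,.099,0])+[0,0,.008]),("seat",seat+[0,0,.008])): print(n,(M.T@(p-t)/.05).round(3))
# rod foot check: predicted pixels of rod axis in side view
E
python3 seat.py
```

```text
25.7 [0.4101768  0.28913419 0.31025271] [[0.264, 0.964, -0.002], [0.964, -0.264, -0.001], [-0.002, -0.002, -1.0]] [-0.29126256 -0.08953134 -1.65690608]
out [0.026 0.069 3.167]
seat [0.456 1.189 3.164]
```

Request:
play_rows(
  series=[
    [0,[0.03,0.06,0.5],[0,0,0]],
    [0,[0,0,0.8],[0,0,0]],
    [0,[0,0,0.8],[0,0,0]],
    [0,[0,0,0.7],[0,0,0]],
    [0,[0,0,0.36],[0,0,0]],
    [0,[0,0,0],[0,0,0]],
  ],
)

```text
t: 26.45
tool_pos: [0.4134, 0.2889, 0.1525]
tool_rot: [-2.499, -1.903, 0.004]
contact_force: [0.2, -0.0, -1.3]
opening: 0.0227
grip_force: 99.5
```

```bash
python3 seat.py
```

```text
26.45 [0.41339536 0.28892124 0.15253255] [[0.266, 0.964, -0.002], [0.964, -0.266, -0.001], [-0.002, -0.002, -1.0]] [ 0.21312366 -0.03999946 -1.26034919]
out [0.007 0.    0.013]
seat [0.439 1.12  0.01 ]
```

Request:
play_rows(
  series=[
    [0,[0.1,0.25,0],[0,0,0]],
    [0,[0.1,0.25,0],[0,0,0]],
    [0,[0.1,0.25,0],[0,0,0]],
    [0,[0.09,0.25,0],[0,0,0]],
    [0,[0.04,0.12,0],[0,0,0]],
    [0,[0,0,0],[0,0,0]],
  ],
)

```text
t: 27.2
tool_pos: [0.4739, 0.2957, 0.1536]
tool_rot: [-2.499, -1.904, 0.001]
contact_force: [0.2, -0.6, -2.1]
opening: 0.023
grip_force: 99.5
```

Request:
play_rows(
  series=[
    [0,[0,0,0.07],[0,0,0]],
    [0,[0,0,0.05],[0,0,0]],
    [0,[0,0,0.03],[0,0,0]],
    [0,[0,0,0],[0,0,0]],
  ],
)

```text
t: 27.7
tool_pos: [0.4734, 0.2957, 0.1461]
tool_rot: [-2.498, -1.905, 0.001]
contact_force: [-0.5, -0.5, -2.4]
opening: 0.0228
grip_force: 99.5
```

```bash
python3 seat.py
```

```text
27.7 [0.47336833 0.29574803 0.14608976] [[0.265, 0.964, -0.0], [0.964, -0.265, -0.0], [-0.0, -0.0, -1.0]] [-0.4806031  -0.50679094 -2.39001472]
out [-0.442 -1.12  -0.116]
seat [-0.011 -0.    -0.116]
```

Still hanging about 2 mm above the seat, so I'll lower in small steps until the force turns.

Request:
play_rows(
  series=[
    [0,[0,0,0.03],[0,0,0]],
    [0,[0,0,0.02],[0,0,0]],
    [0,[0,0,0],[0,0,0]],
  ],
)

```text
t: 28.08
tool_pos: [0.4737, 0.2958, 0.1439]
tool_rot: [2.498, 1.905, 0.0]
contact_force: [-0.1, 0.1, -0.7]
opening: 0.0231
grip_force: 99.8
```

Request:
play_rows(
  series=[
    [0,[0,0,0.02],[0,0,0]],
    [0,[0,0,0],[0,0,0]],
    [0,[0,0,0],[0,0,0]],
  ],
)

```text
t: 28.45
tool_pos: [0.4737, 0.2959, 0.1439]
tool_rot: [2.498, 1.905, 0.0]
contact_force: [-2.9, -1.9, 5.5]
opening: 0.023
grip_force: 100.2
```

Request:
play_rows(
  series=[
    [0.25,[0,0,-0.03],[0,0,0]],
    [0.5,[0,0,0],[0,0,0]],
    [1,[0,0,0],[0,0,0]],
    [1,[0,0,0],[0,0,0]],
    [1,[0,0,0],[0,0,0]],
    [1,[0,0,0],[0,0,0]],
  ],
)

```text
t: 29.2
tool_pos: [0.4736, 0.2958, 0.1443]
tool_rot: [-2.498, -1.905, -0.0]
contact_force: [0.4, -0.0, 0.5]
opening: 0.0853
grip_force: 0.0
```

Request:
play_rows(
  series=[
    [1,[0,0,-0.2],[0,0,0]],
    [1,[0,0,-0.5],[0,0,0]],
    [1,[0,0,-0.8],[0,0,0]],
    [1,[0,0,-0.8],[0,0,0]],
    [1,[0,0,0],[0,0,0]],
    [1,[0,0,0],[0,0,0]],
  ],
)

```text
t: 29.95
tool_pos: [0.4735, 0.2957, 0.2594]
tool_rot: [-2.498, -1.905, -0.0]
contact_force: [0.3, 1.0, -0.1]
opening: 0.0854
grip_force: 0.0
```

```bash
python3 - <<'E'
from h import *
o=ctrl.get_obs();print(o["t"],o["tool_pos"],o["contact_force"],o["opening"])
s=grab("side")
a=load("side.pkl");d=cv2.absdiff(s["color"],a["color"]).max(2)
print("rod region diff",(d[128:195,240:275]>30).sum())
b=cv2.cvtColor(s["color"],cv2.COLOR_BGR2HSV)
for n,I in(("0",a),("now",s)):
    g=I["color"][128:162,238:262].max(2)<55;y,x=np.nonzero(g);print(n,g.sum(),x.mean()+238,y.mean()+128,np.polyfit(y,x,1))
E
```

```text
29.95 [0.47352284 0.29574164 0.25936149] [ 0.2905798   1.02422912 -0.1342483 ] 0.08541947687788697
rod region diff 31
0 228 248.35526315789474 144.01315789473685 [-0.12954446 12.4296791 ]
now 233 248.8154506437768 143.83690987124464 [-0.10529338 12.48297235]
```

The rod hangs where it started: handle pixel (248.8,143.8) now, (248.4,144.0) at the start. The basket lies in the tray, so I'm handing in.

```bash
python3 -c "
from station import ctrl
print(ctrl.finish_job())"
```

```text
the job is handed in; nothing more can be done
None
```

I handed the job in at about 30 s: the basket sits flat in the drain tray, the hook rod is back on its stand with the gripper clear, and the pictures show no change at the bottle, jar or carton; no verdict came back.

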